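# Stroke-check the sauce pump over the glass bowl

## Task

Two sauce pumps have just been washed and stand empty on the trays. Check the one whose spout hangs over the glass bowl: push its head straight down until it bottoms on its collar, hold it there for about half a second, then let go so that it springs all the way back up. Keep that pump and the bowl standing where they are, and leave the other pump unpressed.

Things in the scene. Friction and masses are not known exactly. Their poses are not given: they have to be found in the camera images.
- pump_head (a point): Pump to press: centre of the flat top of its round steel head (40 mm across, 14 mm thick), on the bottle's axis, 172 mm above its underside when up; moves with the head. z up; x along the spout, a 10 mm tube, its upper side 4 mm below the flat top, ending over the bowl 86 mm from the axis. Loose white ceramic bottle, 68 mm across, about 0.65 kg; steel collar, 40 mm across, top 135 mm up.
- pump_plunger (a joint): How far that pump's head is pressed, in m: 0 fully up (start), 0.022 bottomed on its stop. A spring pushes it up all the time: about 5 N starts it moving, about 14 N is needed just before the stop, and beyond the stop it is rigid, so press with 18 to 20 N.
- bowl_mouth (a point): Centre of the mouth of the empty clear-glass bowl, 98 mm across, 45 mm high, loose under the spout's end, about 93 mm from the axis of the pump to press; z up. Both stand on the 5 mm thick floor of one of two shallow aluminium trays (rims 22 mm high) lying side by side; either side can be theirs.
- spare_plunger (a joint): How far the head of the other pump is pressed, in m: 0 fully up, 0.022 bottomed; it is to stay at 0. That pump is exactly like the one to press, but stands in the other tray with no bowl under its spout.
Mind the look-alikes: they are no part of the job. What is shaped like the part that bears pump_head but orange is not meant. Of the things that look like the part that bears bowl_mouth, the smaller one is meant.

How it is judged (in metres and radians):
On the way, in this order (a step that is already met when the one before it is completed fails the run):
1. the head of the pump over the bowl is pressed to its stop and held there (value of joint pump_plunger above 0.019 m), for 0.25 s.
2. the head has sprung back up (value of joint pump_plunger below 0.003 m), for 0.2 s.
At the end, for the whole second after the job is handed in: The head is fully up again (within 3 mm), and the pump and the bowl stand upright (within 6 degrees), each within 25 mm of where it started (value of joint pump_plunger below 0.003 m and angle between each of pump_head, bowl_mouth's own z axis and vertical below 0.1 rad and distance of each of pump_head, bowl_mouth from where it was at the start of the episode below 0.025 m); the robot touches nothing.
It fails at once if the other pump is pressed (more than 6 mm) (value of joint spare_plunger above 0.006 m).
It fails at once if the pump is tipped (more than 17 degrees) (angle between pump_head's own z axis and vertical above 0.3 rad).
It fails at once if the bowl is tipped (more than 17 degrees) (angle between bowl_mouth's own z axis and vertical above 0.3 rad).
It also fails if it takes over 27 s, if anything falls off the work surface, if the arm or the gripper's body presses on something with over 40 N, if the wrist force passes 120 N, or if a joint passes its speed limit or range.

## Robot

A 6-joint arm with a two-finger parallel gripper is mounted at the origin on the work surface. World frame = base frame: x ahead of the robot, y to its left, z up, the work surface at z = 0. Lengths are in mm, angles in degrees, forces in N, time in s.
With the tool pointing down it reaches from about 300 to 850 mm from the base axis. Payload 4.2 kg.
Tool frame: the origin (TCP) lies at the very end of the fingers, on their centre line; the grasp point (between the pads) lies 19 mm behind it (env.grasp_offset is the distance from the TCP to the grasp point, in mm); z points along the fingers, y is the line along which they close (so a half turn about z gives the same grasp; the last joint's range is limited). The gripper opens to 91 mm and grips with 3 to 60 N. Pads are 32 mm wide; open, the fingers measure 118 mm over their backs; the gripper's body (76 mm by 178 mm) begins 60 mm behind the grasp point.
Start: joints at [-73.682, 18.312, 89.639, -0, 72.044, -1.146], TCP at [172.562, -548.512, 213.976] pointing down, gripper open.
Joint ranges: [-177.97, 177.97], [-48.28, 115.42], [12.27, 149.76], [-77.06, 257.06], [2.81, 150.46], [-146.56, 146.56]. Speed limits (degrees/s): [147.25, 147.25, 180, 180, 180, 180].

## Interface

Orientations are given as [roll, pitch, yaw] about the fixed x, y, z axes, in that order (R = Rz(yaw) Ry(pitch) Rx(roll)).
In Python, from workcell import env gives the robot as it stands. The module is installed in compiled form; this text tells all that it offers.
- The arm moves only by the tool send_rows, never from a script. Its argument "motion" is a list of rows, each an object of numbers: "tx", "ty", "tz": the shift along the tool's x, y, z in units of 500 mm (1.0 is 500 mm); "rx", "ry", "rz": the turn, a rotation vector about the tool's x, y, z in units of 30 degrees (1.0 is 30 degrees); "gripper": the closure, from -1 (fully open) to 1 (shut). In form: [{"tx": .., "ty": .., "tz": .., "rx": .., "ry": .., "rz": .., "gripper": ..}, ...]. A call has 1 to 12 rows; each row shifts and turns the commanded pose from where the row before left it, along the tool's axes as they then stand; what a row does not reach is not made up. A row lasts 1/8 s, in which the tool goes at most 62.5 mm and 10.7 degrees, less where a joint would pass 70% of its speed; a pose out of reach is approached as far as the arm can. A call with a number of a shift or a turn outside -1 to 1 is refused whole. A call with a gripper value outside its range is refused whole. The fingers move at their own pace and stop on an object; "grip_force" is the grip in N (left out, the last holds). Time passes only in rows, so rows that do not move let the fingers close. It gives the time, the measured TCP pose, the force, the opening and the grip force at its end, in the units of the state.
- env.state(): the state, without advancing time (a new reading comes with each control period).
- env.grab_frame(name): name is "side" or "top" or "wrist"; returns a dict with "frame" (480x640x3 uint8, red, green, blue), "vertical_fov" (degrees; the focal length in pixels is half the picture's height over the tangent of half this angle, whatever the lens; pixels are square), "cx", "cy" (the principal point, pixels), "rvec" (rotation vector, rad) and "tvec" (3), from world to camera coordinates, as OpenCV has them; the wrist camera has in their place "T_tool_cam" (4x4, takes a point from camera to tool coordinates, whose origin is the TCP and whose axes are the flange's). Camera axes: x right, y down, z forward; pixel columns grow to the right and rows downward; lengths in mm; the calibration is good to about 2 mm. A picture is of the moment at which its call begins: read the wrist's pose just before it. There is no depth.
- env.job_done(): hands the job in; it is judged then, once.
The state is a dict: "time_s": time; "qpos": joint angles; "qvel": joint speeds; "effort": joint torques, N m; "ee_pos": TCP position; "ee_rot": TCP orientation; "force": force on the tool from outside, world axes, zero at the start; "torque": the same for the moment, N m; "gripper_width": finger opening in mm; "gripper_force": force on a finger pad.
Only numpy, scipy, OpenCV 4.12 (cv2) and the standard library are available. Lean on these libraries where they do the work, as an engineer would, in place of code of your own. Each camera call takes 0.05 s, during which the arm holds its last target. There are 200 camera calls.

## Working session

There is one attempt and no reset: what is moved stays moved. The work goes in short steps, Python scripts to look and compute and a tool call to move; the robot and the scene stay as the last step left them, time stands still between calls to the robot, and variables do not carry over. Pictures are saved under pics/ and viewed, at most 10 in all, crops included, and the job is handed in when it is done.

Besides the shell and the picture viewer there is one more tool, called after "Request:" in YAML: its name, and indented under it one key for each argument. send_rows: Moves the arm, as the interface text tells. Shifts and turns lie within -1 to 1; 1 stands for 500 mm of shift or 30 degrees of turn. Its arguments: {"type":"object","properties":{"motion":{"type":"array"},"grip_force":{"type":"number"}},"required":["motion"]}

```bash
mkdir -p pics
cat > h.py <<'E'
import numpy as np, cv2
from workcell import env
def cam(f):
    h=f["frame"].shape[0]; fl=h/2/np.tan(np.radians(f["vertical_fov"])/2)
    R=cv2.Rodrigues(np.array(f["rvec"],float))[0]; t=np.array(f["tvec"],float).ravel()
    return fl,R,t
def ray(f,u,v):
    fl,R,t=cam(f); d=R.T@np.array([(u-f["cx"])/fl,(v-f["cy"])/fl,1]); return -R.T@t,d
def on_plane(f,u,v,z):
    c,d=ray(f,u,v); return c+d*(z-c[2])/d[2]
def proj(f,p):
    fl,R,t=cam(f); q=R@np.array(p,float)+t; return q[:2]/q[2]*fl+[f["cx"],f["cy"]]
E
python3 - <<'E'
from h import *
import pickle
F={}
for n in("top","side"):
    F[n]=env.grab_frame(n); cv2.imwrite(f"pics/{n}.png",F[n]["frame"][:,:,::-1]); print(n,ray(F[n],320,240),cam(F[n])[0])
pickle.dump(F,open("F.pkl","wb")); s=env.state(); print(s["ee_pos"],s["ee_rot"],s["time_s"])
E
```

```text
top (array([ 403.65829717,   17.37938426, 1597.25641488]), array([ 0.07053286, -0.00663743, -0.99772912])) 569.8056083696835
side (array([ 358.69817686,  954.86805208, 1101.71913624]), array([ 0.10911461, -0.68083624, -0.7245604 ])) 594.8380339999202
[ 172.4178486  -548.06719968  213.21537943] [-1.79910182e+02 -1.54444334e-03  1.74639014e+01] 0.1
```

View pics/top.png

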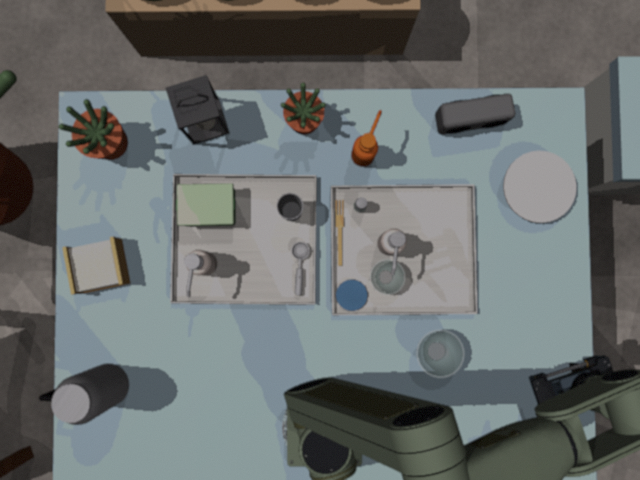

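View pics/side.png

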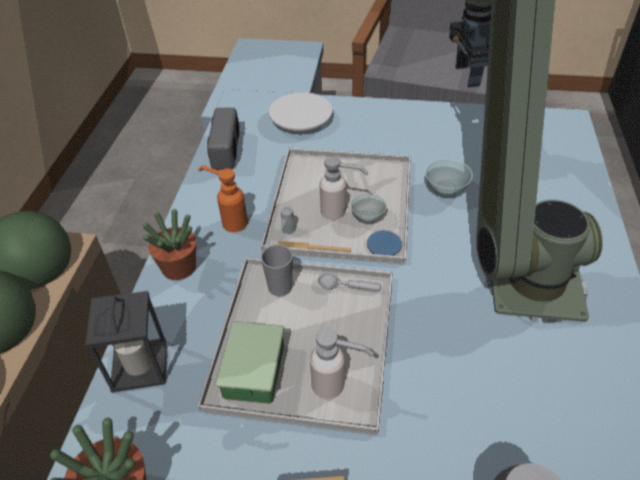

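The top view shows the target pump in the right tray, with its head at about (397,240) and its spout running down over the small bowl at (391,276). In the side view its head is at about (332,163). The spare pump is in the left tray, at top (193,262) and side (327,340). I'll zoom in on the target head.

Run:
```python
from h import *
import pickle
F=pickle.load(open("F.pkl","rb"))
a=cv2.resize(F["top"]["frame"][220:300,360:430],None,fx=5.5,fy=5.5,interpolation=cv2.INTER_CUBIC)
b=cv2.resize(F["side"]["frame"][150:230,310:380],None,fx=5.5,fy=5.5,interpolation=cv2.INTER_CUBIC)
cv2.imwrite("pics/z.png",np.hstack([a,b])[:,:,::-1])
p=on_plane(F["top"],398,239,177);print(p,proj(F["side"],p))
print(on_plane(F["side"],332,162,177))
print("spout end",on_plane(F["top"],394,267,168),"bowl",on_plane(F["top"],391,276,50))
```

```text
[ 505.02665772 -186.91305567  177.        ] [332.02292602 160.05232978]
[ 504.1699874  -179.37298485  177.        ]
spout end [ 435.3768923  -177.12359875  168.        ] bowl [ 413.65158022 -184.68876164   50.        ]
```

View pics/z.png

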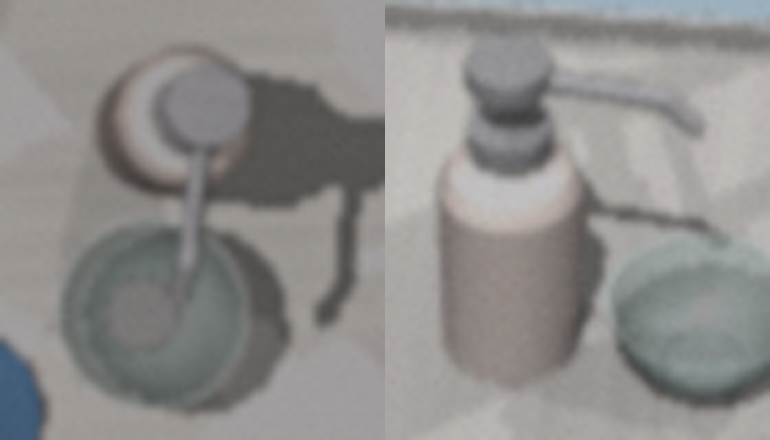

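The zoom gives the head-top centre at top (397.2,239.1) and side (332.5,161.8), so it is near (505,-183,177). I'll close the fingers and go above it for a wrist look.

Request:
send_rows:
  motion:
    - {"tx": 0.03,"ty": -0.02,"tz": -0.04,"gripper": 1}
    - {"tx": 0.085,"ty": -0.05,"tz": -0.04,"gripper": 1}
    - {"tx": 0.085,"ty": -0.05,"tz": -0.04,"gripper": 1}
    - {"tx": 0.085,"ty": -0.05,"tz": -0.04,"gripper": 1}
    - {"tx": 0.085,"ty": -0.05,"tz": -0.015,"gripper": 1}
    - {"tx": 0.085,"ty": -0.05,"gripper": 1}
    - {"tx": 0.085,"ty": -0.05,"gripper": 1}
    - {"tx": 0.085,"ty": -0.05,"gripper": 1}
    - {"tx": 0.085,"ty": -0.05,"gripper": 1}
    - {"tx": 0.085,"ty": -0.05,"gripper": 1}
    - {"tx": 0.04,"ty": -0.02,"gripper": 1}
    - {"gripper": 1}

```text
invalid input at $.motion[0]: expected keys tx, ty, tz, rx, ry, rz, gripper
```

Run:
```python
from h import *
from scipy.spatial.transform import Rotation as Ro
import pickle
s=env.state(); f=env.grab_frame("wrist"); print(s["ee_pos"],s["ee_rot"],s["gripper_width"],s["force"],s["time_s"])
T=np.eye(4);T[:3,:3]=Ro.from_euler("xyz",s["ee_rot"],degrees=True).as_matrix();T[:3,3]=s["ee_pos"]
C=np.linalg.inv(T@np.array(f["T_tool_cam"])); f["rvec"]=cv2.Rodrigues(C[:3,:3])[0]; f["tvec"]=C[:3,3]
pickle.dump(f,open("W.pkl","wb")); print(f["T_tool_cam"],proj(f,[505,-183,177]))
cv2.imwrite("pics/w.png",f["frame"][:,:,::-1])
```

```text
[ 172.4178486  -548.06719968  213.21537943] [-1.79910182e+02 -1.54444334e-03  1.74639014e+01] 90.80505488133288 [0.53263938 0.05929616 0.51359814] 0.1
[[-2.93082765e-04 -9.54830599e-01 -2.97150537e-01  8.43609046e+01]
 [ 9.99999593e-01 -2.61840462e-05 -9.02173424e-04  6.67627085e-01]
 [ 8.53642188e-04 -2.97150680e-01  9.54830218e-01 -1.71068184e+02]
 [ 0.00000000e+00  0.00000000e+00  0.00000000e+00  1.00000000e+00]] [ -632.4837777 -1243.6221749]
```

View pics/w.png

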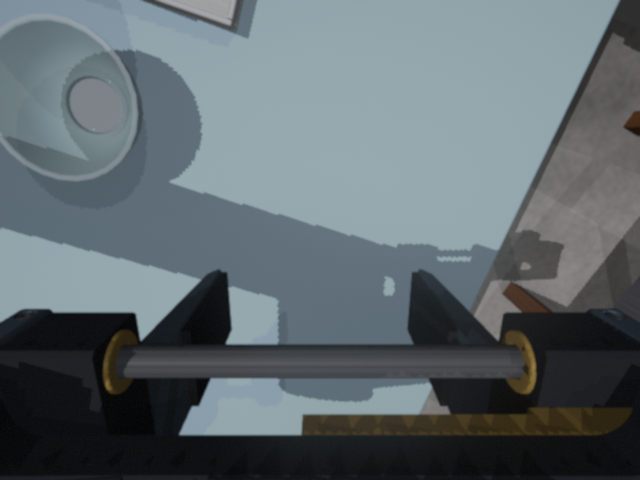

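The call was refused because every key is needed. The picture only shows the start pose, with the large bowl at (70,100) and the fingers at the bottom. I'll resend, stopping 50 mm short along tool x so the fingers don't hide the head.

Request:
send_rows:
  motion:
    - {"tx": 0.03,"ty": -0.02,"tz": -0.04,"rx": 0,"ry": 0,"rz": 0,"gripper": 1}
    - {"tx": 0.08,"ty": -0.05,"tz": -0.04,"rx": 0,"ry": 0,"rz": 0,"gripper": 1}
    - {"tx": 0.08,"ty": -0.05,"tz": -0.04,"rx": 0,"ry": 0,"rz": 0,"gripper": 1}
    - {"tx": 0.08,"ty": -0.05,"tz": -0.04,"rx": 0,"ry": 0,"rz": 0,"gripper": 1}
    - {"tx": 0.08,"ty": -0.05,"tz": -0.01,"rx": 0,"ry": 0,"rz": 0,"gripper": 1}
    - {"tx": 0.08,"ty": -0.05,"tz": 0,"rx": 0,"ry": 0,"rz": 0,"gripper": 1}
    - {"tx": 0.08,"ty": -0.05,"tz": 0,"rx": 0,"ry": 0,"rz": 0,"gripper": 1}
    - {"tx": 0.08,"ty": -0.05,"tz": 0,"rx": 0,"ry": 0,"rz": 0,"gripper": 1}
    - {"tx": 0.08,"ty": -0.05,"tz": 0,"rx": 0,"ry": 0,"rz": 0,"gripper": 1}
    - {"tx": 0.06,"ty": -0.05,"tz": 0,"rx": 0,"ry": 0,"rz": 0,"gripper": 1}
    - {"tx": 0.024,"ty": -0.03,"tz": 0,"rx": 0,"ry": 0,"rz": 0,"gripper": 1}
    - {"tx": 0,"ty": 0,"tz": 0,"rx": 0,"ry": 0,"rz": 0,"gripper": 1}

```text
time_s: 1.65
ee_pos: [457.3, -196.0, 298.7]
ee_rot: [-180.0, 0.0, 17.6]
force: [-0.3, -1.3, -0.2]
gripper_width: 0.3
gripper_force: 0.0
```

Run:
```python
from h import *
from scipy.spatial.transform import Rotation as Ro
import pickle
s=env.state(); f=env.grab_frame("wrist"); print(s["ee_pos"],s["ee_rot"],s["gripper_width"],s["force"],s["time_s"])
T=np.eye(4);T[:3,:3]=Ro.from_euler("xyz",s["ee_rot"],degrees=True).as_matrix();T[:3,3]=s["ee_pos"]
C=np.linalg.inv(T@np.array(f["T_tool_cam"])); f["rvec"]=cv2.Rodrigues(C[:3,:3])[0]; f["tvec"]=C[:3,3]
f["T"]=T; pickle.dump(f,open("W.pkl","wb")); print(proj(f,[505,-183,177]))
cv2.imwrite("pics/w2.png",f["frame"][:,:,::-1])
```

```text
[ 457.33957447 -195.95725344  298.68367665] [-1.79985755e+02  3.43235422e-02  1.76012950e+01] 0.2692770089541919 [-0.31926658 -1.27317984 -0.21677292] 1.65
[321.28029976 173.63915264]
```

View pics/w2.png

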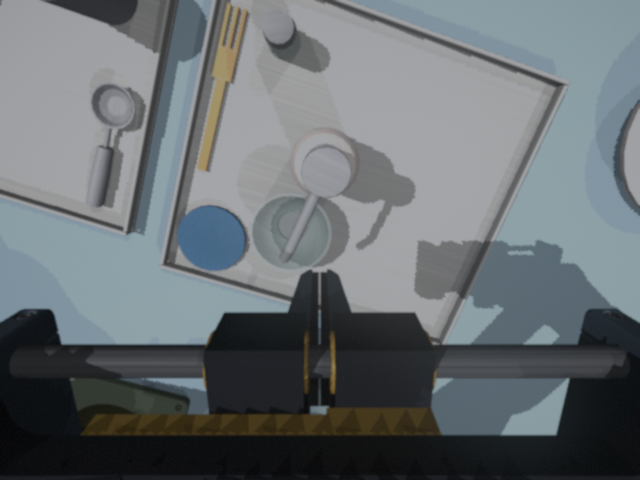

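The wrist view shows the head's flat top as a disc centred at about (327,171), 49 px across. The spout points to (288,258) over the bowl.

Run:
```python
from h import *
import pickle
f=pickle.load(open("W.pkl","rb"))
p=on_plane(f,327,171,177); print(p,on_plane(f,303,171,177)-on_plane(f,351,171,177)); print("tool",np.linalg.inv(f["T"])@np.r_[p,1])
```

```text
[ 508.29942672 -186.64296749  177.        ] [-11.34503546  35.78216153   0.        ]
tool [ 51.46355406   6.56184066 121.65124116   1.        ]
```

Request:
send_rows:
  motion:
    - {"tx": 0.05,"ty": 0.006,"tz": 0.02,"rx": 0,"ry": 0,"rz": 0,"gripper": 1}
    - {"tx": 0.05,"ty": 0.005,"tz": 0.05,"rx": 0,"ry": 0,"rz": 0,"gripper": 1}
    - {"tx": 0,"ty": 0,"tz": 0.07,"rx": 0,"ry": 0,"rz": 0,"gripper": 1}
    - {"tx": 0,"ty": 0,"tz": 0.05,"rx": 0,"ry": 0,"rz": 0,"gripper": 1}
    - {"tx": 0,"ty": 0,"tz": 0.03,"rx": 0,"ry": 0,"rz": 0,"gripper": 1}
    - {"tx": 0,"ty": 0,"tz": 0,"rx": 0,"ry": 0,"rz": 0,"gripper": 1}
    - {"tx": 0,"ty": 0,"tz": 0,"rx": 0,"ry": 0,"rz": 0,"gripper": 1}

```text
time_s: 2.58
ee_pos: [507.1, -187.7, 190.1]
ee_rot: [179.9, -0.1, 17.4]
force: [-0.2, -0.4, -0.0]
gripper_width: 0.6
gripper_force: 0.0
```

Request:
send_rows:
  motion:
    - {"tx": 0,"ty": 0,"tz": 0.016,"rx": 0,"ry": 0,"rz": 0,"gripper": 1}
    - {"tx": 0,"ty": 0,"tz": 0.012,"rx": 0,"ry": 0,"rz": 0,"gripper": 1}
    - {"tx": 0,"ty": 0,"tz": 0.008,"rx": 0,"ry": 0,"rz": 0,"gripper": 1}
    - {"tx": 0,"ty": 0,"tz": 0,"rx": 0,"ry": 0,"rz": 0,"gripper": 1}
    - {"tx": 0,"ty": 0,"tz": 0,"rx": 0,"ry": 0,"rz": 0,"gripper": 1}

```text
time_s: 3.2
ee_pos: [506.8, -187.3, 172.0]
ee_rot: [179.9, -0.1, 17.5]
force: [-1.2, -0.1, 6.8]
gripper_width: 0.5
gripper_force: 3.3
```

Run:
```python
from h import *
f=env.grab_frame("wrist"); cv2.imwrite("pics/w3.png",f["frame"][:,:,::-1])
```

```text
(no output)
```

View pics/w3.png

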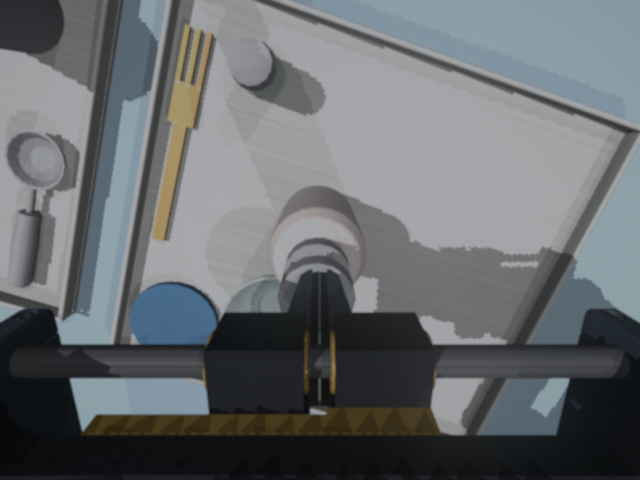

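The fingers are centred on the head, which shows behind them at (316,280). The contact force is about 7 N. Now I'll press to near the stop.

Request:
send_rows:
  motion:
    - {"tx": 0,"ty": 0,"tz": 0.008,"rx": 0,"ry": 0,"rz": 0,"gripper": 1}
    - {"tx": 0,"ty": 0,"tz": 0.008,"rx": 0,"ry": 0,"rz": 0,"gripper": 1}
    - {"tx": 0,"ty": 0,"tz": 0.008,"rx": 0,"ry": 0,"rz": 0,"gripper": 1}
    - {"tx": 0,"ty": 0,"tz": 0.004,"rx": 0,"ry": 0,"rz": 0,"gripper": 1}
    - {"tx": 0,"ty": 0,"tz": 0,"rx": 0,"ry": 0,"rz": 0,"gripper": 1}

```text
time_s: 3.88
ee_pos: [506.9, -187.3, 158.8]
ee_rot: [179.9, -0.1, 17.5]
force: [-2.4, 1.3, 11.2]
gripper_width: 0.6
gripper_force: 5.9
```

Request:
send_rows:
  motion:
    - {"tx": 0,"ty": 0,"tz": 0.004,"rx": 0,"ry": 0,"rz": 0,"gripper": 1}
    - {"tx": 0,"ty": 0,"tz": 0.003,"rx": 0,"ry": 0,"rz": 0,"gripper": 1}
    - {"tx": 0,"ty": 0,"tz": 0,"rx": 0,"ry": 0,"rz": 0,"gripper": 1}

```text
time_s: 4.25
ee_pos: [506.9, -187.3, 155.6]
ee_rot: [179.9, -0.1, 17.5]
force: [-1.9, 1.2, 12.8]
gripper_width: 0.4
gripper_force: 6.6
```

Request:
send_rows:
  motion:
    - {"tx": 0,"ty": 0,"tz": 0.003,"rx": 0,"ry": 0,"rz": 0,"gripper": 1}
    - {"tx": 0,"ty": 0,"tz": 0,"rx": 0,"ry": 0,"rz": 0,"gripper": 1}

```text
time_s: 4.5
ee_pos: [507.1, -187.4, 155.2]
ee_rot: [179.9, -0.1, 17.5]
force: [-4.2, 0.8, 18.2]
gripper_width: 0.5
gripper_force: 9.2
```

It has bottomed at 18 N. I'll hold for 0.6 s.

Request:
send_rows:
  motion:
    - {"tx": 0,"ty": 0,"tz": 0,"rx": 0,"ry": 0,"rz": 0,"gripper": 1}
    - {"tx": 0,"ty": 0,"tz": 0,"rx": 0,"ry": 0,"rz": 0,"gripper": 1}
    - {"tx": 0,"ty": 0,"tz": 0,"rx": 0,"ry": 0,"rz": 0,"gripper": 1}
    - {"tx": 0,"ty": 0,"tz": 0,"rx": 0,"ry": 0,"rz": 0,"gripper": 1}
    - {"tx": 0,"ty": 0,"tz": 0,"rx": 0,"ry": 0,"rz": 0,"gripper": 1}

```text
time_s: 5.12
ee_pos: [507.1, -187.4, 155.2]
ee_rot: [179.9, -0.1, 17.5]
force: [-4.3, 2.3, 17.8]
gripper_width: 0.3
gripper_force: 9.1
```

Request:
send_rows:
  motion:
    - {"tx": 0,"ty": 0,"tz": -0.01,"rx": 0,"ry": 0,"rz": 0,"gripper": 1}
    - {"tx": 0,"ty": 0,"tz": -0.015,"rx": 0,"ry": 0,"rz": 0,"gripper": 1}
    - {"tx": 0,"ty": 0,"tz": -0.015,"rx": 0,"ry": 0,"rz": 0,"gripper": 1}
    - {"tx": 0,"ty": 0,"tz": -0.02,"rx": 0,"ry": 0,"rz": 0,"gripper": 1}
    - {"tx": 0,"ty": 0,"tz": -0.05,"rx": 0,"ry": 0,"rz": 0,"gripper": 1}
    - {"tx": 0,"ty": 0,"tz": -0.09,"rx": 0,"ry": 0,"rz": 0,"gripper": 1}
    - {"tx": -0.05,"ty": 0,"tz": -0.09,"rx": 0,"ry": 0,"rz": 0,"gripper": 1}
    - {"tx": -0.05,"ty": 0,"tz": 0,"rx": 0,"ry": 0,"rz": 0,"gripper": 1}
    - {"tx": 0,"ty": 0,"tz": 0,"rx": 0,"ry": 0,"rz": 0,"gripper": 1}
    - {"tx": 0,"ty": 0,"tz": 0,"rx": 0,"ry": 0,"rz": 0,"gripper": 1}

```text
time_s: 6.38
ee_pos: [459.1, -201.9, 296.3]
ee_rot: [-180.0, 0.0, 17.5]
force: [0.5, -1.0, 0.4]
gripper_width: 0.6
gripper_force: 0.0
```

Run:
```python
from h import *
f=env.grab_frame("side"); g=env.grab_frame("wrist")
import pickle
a=pickle.load(open("F.pkl","rb"))["side"]["frame"]
z=lambda i:cv2.resize(i[140:240,260:400],None,fx=2.8,fy=2.8)
cv2.imwrite("pics/e.png",np.hstack([z(a),z(f["frame"])])[:,:,::-1]); print(env.state()["force"])
```

```text
[ 0.26685708 -0.21483844  0.45293033]
```

View pics/e.png

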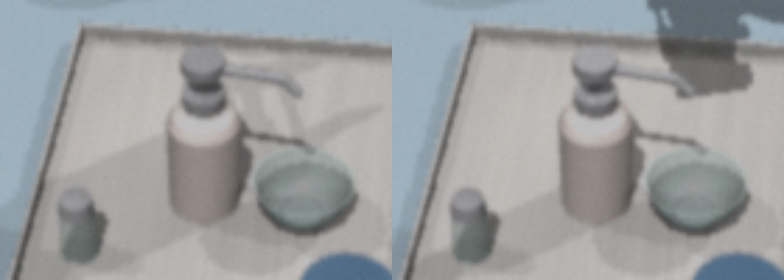

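The before and after crops match: the head is at (203,65) before and (595-392=203,65) after, and the bowl hasn't moved. The head is fully up and the arm is clear.

```bash
python3 -c "
from workcell import env
print(env.job_done())"
```

```text
the job is handed in; nothing more can be done
None
```

The pump over the glass bowl was pressed to its stop at about 18 N, held for about 0.6 s and released; before/after images show its head back up and the pump and bowl unmoved, the arm never went near the spare pump, and the job is handed in (no verdict came back).

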